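# Reverse the ratchet, wind back the clamp and free the cassette

## Robot

A 6-joint arm with a two-finger parallel gripper is mounted at the origin on a cart in front of the work surface, level with it; the furniture and walls round the work are solid. World frame = base frame: x ahead of the robot, y to its left, z up, the work surface at z = 0. Lengths are in m, angles in rad, forces in N, time in s.
With the tool pointing down it reaches from about 0.35 to 0.85 m from the base axis. Payload 8.1 kg.
Tool frame: the origin (TCP) lies at the very end of the fingers, on their centre line; the grasp point (between the pads) lies 19 mm behind it; z points along the fingers, y is the direction in which the jaws open and shut (so a half turn about z gives the same grasp; the last joint's range is limited). The gripper opens to 93 mm and grips with 3 to 60 N. Pads are 15 mm wide; open, the fingers measure 128 mm over their backs; the gripper's body (75 mm by 188 mm) begins 65 mm behind the grasp point.
Start: joints at [-1.287, 0.13, 1.488, -0, 1.523, -0.085], TCP at [0.216, -0.56, 0.219] pointing down, gripper open.
Joint ranges: [-2.96, 2.96], [-0.89, 2.26], [0.02, 2.5], [-1.34, 4.48], [0, 2.73], [-2.66, 2.66]. Speed limits (rad/s): [2.39, 2.39, 2.79, 3.14, 3.14, 3.14].

## Interface

Orientations are given as a rotation vector (axis times angle).
In Python, from plant import * gives the robot as it stands.
- The arm moves only by the tool apply_moves, never from a script. Its argument "commands" is one flat list of numbers, 7 for each row, row after row: the shift along the world's x, y, z in cm, then the turn, a rotation vector about the world's x, y, z in rad, then the finger opening in cm, from 0 to 9.3. A call has 1 to 8 rows; each row shifts and turns the pose as measured when the row begins; what a row does not reach is not made up. A row lasts 1/8 s, in which the tool goes at most 62.5 mm and 10.7 degrees, less where a joint would pass 70% of its speed; a pose out of reach is approached as far as the arm can. A call with a gripper value outside its range is refused whole. The fingers move at their own pace and stop on an object; "squeeze" is the grip in N (left out, the last holds). Time passes only in rows, so rows that do not move let the fingers close. It gives the time, the measured TCP pose, the force and the opening at its end, in the units of the state.
- read_state(): the state, without advancing time (a new reading comes with each control period).
- read_camera(name): name is "side" or "top" or "wrist"; returns (picture, depth): 420x560x3 uint8, blue, green, red; 420x560 float32, m along the optical axis (not along the pixel's ray), 0 where there is no reading.
- camera_model(name): a dict with "intrinsics" (3x3 intrinsics, pixels), "R" (3x3) and "t" (3): a world point X has camera coordinates R X + t. Camera axes: x right, y down, z forward; pixel columns grow to the right and rows downward; lengths in m; the calibration is good to about 2 mm. A picture is of the moment at which its call begins: read the wrist's pose just before it. camera_model takes no time and is no camera call; for the wrist camera it gives the pose at the moment of the call.
- close_job(): hands the job in, once; it reports no verdict.
Trained networks look in the newest picture that a camera, given by its name, has taken for a name from the list of things; names that differ only in an ending like _2 or _b are one class to them, and where a whole thing is asked for, a point or a joint stands for the part that bears it (a point fixed in the world has none). Each returns a list of dicts, best first, with "conf" (0 to 1); they miss things now and then, are a little off and sometimes report something else, mostly with a low value. They report only what shows in the picture. A call takes as long as a camera call. They do not tell look-alikes from the thing itself.
- find_in(query, camera): "point" ([x, y, z] in m, in the coordinates of the camera as it stood for that picture, good to about 4 mm: the middle of the surface that is visible of it).
- cut_out(query, camera): "mask" (420x560 bool, what is visible of it).
- spot_point(query, camera): "point" ([x, y, z] in m, in the coordinates of the camera as it stood for that picture, good to about 4 mm: a listed point, or the origin of a listed thing).
The state is a dict: "t": time; "q": joint angles; "dq": joint speeds; "joint_torque": joint torques, N m; "tool_pos": TCP position; "orientation": TCP orientation; "force": force on the tool from outside, world axes, zero at the start; "wrist_torque": the same for the moment, N m; "opening": finger opening in m.
Only numpy, scipy, OpenCV 4.12 (cv2) and the standard library are available. Lean on these libraries where they do the work, as an engineer would, in place of code of your own. Each camera call takes 0.05 s, during which the arm holds its last target. There are 200 camera calls.

## Task

The filter cassette is held down by the clamp's jaw, and the ratchet on the clamp's hex screw is still set to tighten. Flip the ratchet's direction lever over to the loosening side (anticlockwise from above), then swing the handle to and fro until the jaw's lip is fully clear of the cassette, while the cassette stays in its nest. Then lift the cassette out and set it flat and upright in the clear tray, without knocking the other things on the bench about.

Things in the scene. Friction and masses are not known exactly. Their poses are not given: they have to be found in the camera images.
- clamp_base: Cassette clamp, bolted down: aluminium plate 110 x 220 x 12 mm with a grey gear housing, a hex screw carrying a ratchet, a sliding steel jaw and a nest. Origin: centre of the plate's underside; z up, own y along the plate: nest centre at y = +60 mm, vertical hex axis at y = -50 mm. Two posts (10 mm thick, tops 64 mm above the bench) stand on the plate at x = +-42, y = -94 mm.
- hex_axis (a point): Point on the hex screw's vertical axis, 40 mm above the bench; axes as clamp_base. On it sits the ratchet: a steel head 62 mm in diameter, its flat top 73 mm above the bench, with a lobe (42 mm in diameter, centre 34 mm from the axis) towards its level, straight handle, which ends 157 mm from the axis. Turning the hex takes about 0.4 N m in all (3.5 N at the grip).
- ratchet (a joint): Swing of the ratchet handle about the hex axis, rad, positive anticlockwise from above (loosening), stops at -0.55 and +0.55; at 0 it points along clamp_base's -y. It stays where it is left (0.15 N m of friction). It drives the hex one way and clicks freely the other way; 18 teeth, so up to 0.35 rad of lost motion at each reversal.
- handle_grip (a point): Middle of the black rubber grip of the ratchet handle, 115 mm from the hex axis, 61 mm above the bench. The grip is 18 mm wide, 20 mm high (51 to 71 mm above the bench), 68 mm long. This point's x axis points along the handle away from the hex, its y is the anticlockwise (loosening) direction, z is up.
- lever (a joint): Direction lever on the ratchet's head, rad, positive anticlockwise from above, stops at +-0.45. Its vertical pivot is on the handle's centre line, 36 mm from the hex axis. It begins on the negative (tightening) side. Over +0.3, its tab leaning to the anticlockwise side of the handle, the ratchet drives the hex anticlockwise and clicks when swung back. It stays where pushed (some 1.3 N at the tab).
- lever_tab (a point): Centre of the lever's upright tab: dark steel, 18 mm long (along the lever), 8 mm thick, from 76 to 93 mm above the bench, 28 mm from the lever's pivot. The point's x axis runs along the lever from its pivot to the tab, y is the side to which positive lever angles move it.
- jaw (a joint): Travel of the steel hold-down jaw, m: 0 clamped, grows to 0.022 as the hex is turned anticlockwise (10 mm a radian; it cannot be pulled back by hand). The jaw moves along clamp_base's -y, towards the hex. At 0 its lip covers 11 mm of the cassette's near end; the lip has cleared the cassette from 0.011 on.
- cassette: White cassette in the nest: block 40 x 56 x 18 mm (own x, y, z), on it an upright grip rib 12 mm thick (x), 26 mm long (y), 18 to 48 mm above the underside. Origin: centre of its underside. In the nest: axes as clamp_base, underside 12 mm above the bench, rails and an end fence rise 10 to 14 mm beside it with 1.5 mm of play; it comes out straight up. 80 g, may vary by 40 %.
- nest (a point): Centre of the nest's floor, where the cassette's origin lies at the start, 12 mm above the bench. Axes as clamp_base.
- tray: Clear plastic open tray, fixed to the bench, 104 x 74 mm outside (own x, y), 35 mm high, walls and floor 2 mm thick. Origin: centre of its underside. It stands on the left or the right of the clamp; a blue and clear tip box (122 x 66 x 72 mm) has the place on the other side.
- beaker: Bystander: clear beaker, 71 mm in diameter, 93 mm high, behind the clamp. Origin: centre of its underside.
- bottle_small: Bystander: brown bottle 35 mm in diameter, 64 mm high, left of the clamp. Origin: centre of its underside.
- petri: Bystander: petri dish 59 mm in diameter, 14 mm high, right of the clamp; the ratchet handle may hang over it. Origin: centre of its underside.
- bottle_white: Bystander: white bottle 69 mm in diameter, 150 mm high, behind the clamp on the left. Origin: centre of its underside.
Not all that is in view belongs to the job. What is shaped like the cassette but blue or yellow is not meant.

How it is judged:
On the way, in this order (a step that is already met when the one before it is completed fails the run):
1. the direction lever is on the loosening side while the jaw is still clamped (value of joint lever above 0.3 rad and value of joint jaw below 0.004 m), for 0.2 s.
2. the jaw's lip is clear of the cassette, which is still in its nest (value of joint jaw above 0.0112 m and distance between cassette and nest below 0.008 m), for 0.2 s.
At the end, for the whole second after the job is handed in: The cassette rests flat in the clear tray (origin under 6 mm above the tray's underside, upright within 0.12 rad, within 30 mm in x and 20 mm in y of the tray's centre), at rest; the jaw is back at least 10.5 mm and the lever is on the loosening side (over 0.3 rad) (x of cassette in the frame of tray between -0.03 and 0.03 m and y of cassette in the frame of tray between -0.02 and 0.02 m and z of cassette in the frame of tray below 0.006 m and angle between cassette's own z axis and vertical below 0.12 rad and linear speed of cassette below 0.02 m/s and value of joint jaw above 0.0105 m and value of joint lever above 0.3 rad); the robot touches nothing.
It fails at once if the beaker is knocked more than 30 mm from its place or tipped over (distance of beaker from where it was at the start of the episode above 0.03 m or angle between beaker's own z axis and vertical above 0.5 rad).
It fails at once if the bottle_small is knocked more than 30 mm from its place or tipped over (distance of bottle_small from where it was at the start of the episode above 0.03 m or angle between bottle_small's own z axis and vertical above 0.5 rad).
It fails at once if the petri is knocked more than 30 mm from its place or tipped over (distance of petri from where it was at the start of the episode above 0.03 m or angle between petri's own z axis and vertical above 0.5 rad).
It fails at once if the bottle_white is knocked more than 30 mm from its place or tipped over (distance of bottle_white from where it was at the start of the episode above 0.03 m or angle between bottle_white's own z axis and vertical above 0.5 rad).
It also fails if it takes over 72 s, if anything falls off the work surface, if the arm or the gripper's body presses on something with over 40 N, if the wrist force passes 120 N, or if a joint passes its speed limit or range.

## Working session

There is one attempt and no reset: what is moved stays moved. The work goes in short steps, Python scripts to look and compute and a tool call to move; the robot and the scene stay as the last step left them, time stands still between calls to the robot, and variables do not carry over. Pictures are saved under pics/ and viewed, about 8 in all and at most 12, crops included, and the job is handed in when it is done.

Besides the shell and the picture viewer there is one more tool, called after "Request:" in YAML: its name, and indented under it one key for each argument. apply_moves: Moves the arm, as the interface text tells. Its arguments: {"type":"object","properties":{"commands":{"type":"array"},"squeeze":{"type":"number"}},"required":["commands"]}

```bash
mkdir -p pics
cat > h.py <<'E'
from plant import *
import numpy as np, cv2
def world(p,cam,M=None):
    M=M or camera_model(cam); return np.array(M["R"]).T@(np.array(p)-np.array(M["t"]))
def spots(cam,names,f=None):
    M=camera_model(cam)
    for n in names:
        for fn in (f or [spot_point]):
            r=fn(n,cam)
            print(cam,fn.__name__,n,[(np.round(world(d["point"],cam,M),3).tolist(),round(d["conf"],2)) for d in r[:2]])
E
python3 - <<'E'
from h import *
s=read_state();print(s)
a,_=read_camera("top");b,_=read_camera("side")
cv2.imwrite("pics/top.png",a);cv2.imwrite("pics/side.png",b)
for c in("top","side"):
    spots(c,["clamp_base","hex_axis","handle_grip","lever_tab","cassette","nest","tray","beaker","bottle_small","petri","bottle_white"])
E
```

```text
{'t': 0.0, 'q': array([-1.28741211e+00,  1.31167973e-01,  1.48929514e+00, -2.12627169e-05,
        1.52296525e+00, -8.53976038e-02]), 'dq': array([-7.97183710e-04,  2.64872791e-04, -1.83635088e-03,  1.33273448e-05,
       -1.43815652e-03, -5.98313229e-04]), 'joint_torque': array([-3.27478392e-04, -5.59833348e+01, -4.91770720e+01,  7.66608864e-02,
        3.54660605e-02, -1.39716312e-04]), 'tool_pos': array([ 0.21614287, -0.55910706,  0.21757466]), 'orientation': array([-3.08654271e+00, -5.75671170e-01,  3.17995639e-04]), 'force': array([ 0.88746411, -0.29310025,  0.07019213]), 'wrist_torque': array([0.03200443, 0.02674408, 0.02028317]), 'opening': 0.09291119206674818}
top call clamp_base [([0.581, 0.094, 0.002], 0.92)]
top call hex_axis [([0.566, 0.044, 0.039], 0.84)]
top call handle_grip [([0.501, -0.049, 0.056], 0.91)]
top call lever_tab [([0.525, -0.001, 0.08], 0.39)]
top call cassette [([0.387, 0.427, -0.004], 0.72), ([0.429, 0.17, -0.005], 0.62)]
top call nest [([0.593, 0.152, 0.011], 0.9), ([0.464, -0.263, -0.002], 0.19)]
top call tray [([0.505, -0.378, 0.001], 0.7), ([0.659, 0
[... 183 characters left out ...]
ttle_white [([0.74, 0.191, 0.001], 0.73)]
side call clamp_base [([0.576, 0.086, 0.004], 0.89)]
side call hex_axis [([0.564, 0.042, 0.04], 0.58), ([0.592, 0.152, 0.011], 0.5)]
side call handle_grip [([0.505, -0.051, 0.06], 0.83)]
side call lever_tab [([0.523, -0.002, 0.084], 0.46)]
side call cassette [([0.594, 0.154, 0.011], 0.76), ([0.34, 0.103, -0.003], 0.66)]
side call nest [([0.595, 0.152, 0.013], 0.58)]
side call tray [([0.506, -0.381, 0.001], 0.86), ([0.528, -0.006, 0.084], 0.38)]
side call beaker [([0.773, -0.106, 0.005], 0.63)]
side call bottle_small [([0.656, 0.277, -0.0], 0.61)]
side call petri [([0.466, -0.264, -0.003], 0.64)]
side call bottle_white [([0.741, 0.193, -0.001], 0.85)]
```

View pics/top.png

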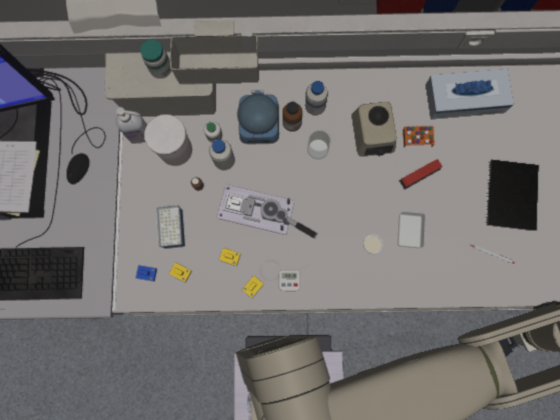

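View pics/side.png

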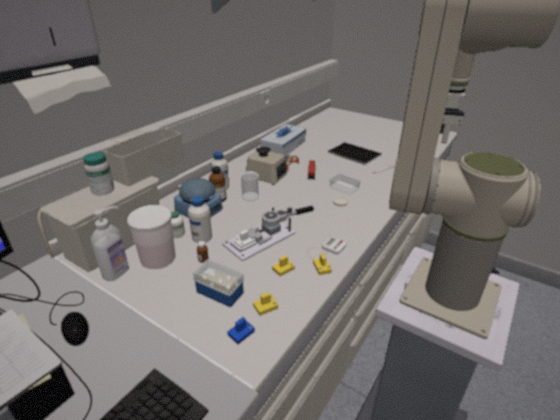

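The top view shows the clamp at pixel (256,209), the handle at (300,228) and the clear tray at (410,230) on the right. The tip box is on the left at (171,227) and the petri dish at (373,243). The side view agrees, with the white cassette in the nest at (243,238). I'll move over the ratchet for a closer look with the wrist camera.

Request:
apply_moves:
  commands: [3.1, 5.3, 0.6, 0, 0, 0.077, 9, 3.1, 5.3, 0.6, 0, 0, 0.077, 9, 3.1, 5.3, 0.6, 0, 0, 0.077, 9, 3.1, 5.3, 0.6, 0, 0, 0.077, 9, 3.1, 5.3, 0.6, 0, 0, 0.077, 6, 3.1, 5.3, 0.6, 0, 0, 0.077, 5, 3.1, 5.3, 0.6, 0, 0, 0.077, 4, 3.1, 5.3, 0.6, 0, 0, 0.077, 4]

```text
t: 2.2
tool_pos: [0.4645, -0.1298, 0.2668]
orientation: [2.759, 1.5, 0.003]
force: [1.5, -0.6, -0.3]
opening: 0.0544
```

Run:
```python
from h import *
s=read_state();print(s['t'],s['tool_pos'],s['orientation'])
M=camera_model("wrist");R=np.array(M["R"]);print("cam pos",-R.T@np.array(M["t"]),"axis",R[2])
a,_=read_camera("wrist");cv2.imwrite("pics/w1.png",a)
spots("wrist",["clamp_base","hex_axis","handle_grip","lever_tab","nest","cassette"])
a,d=read_camera("top");Mt=camera_model("top")
r=cut_out("tray","top")[0]; m=r["mask"];print(r["conf"],m.sum())
K=np.array(Mt["intrinsics"]);Rt=np.array(Mt["R"]);tt=np.array(Mt["t"])
v,u=np.nonzero(m); rays=(np.c_[u,v,np.ones(len(u))]@np.linalg.inv(K).T)@Rt; C=-Rt.T@tt
P=C+rays*((0.03-C[2])/rays[:,2])[:,None]
print("tray rect",cv2.minAreaRect(P[:,:2].astype(np.float32)))
```

```text
2.2 [ 0.46449329 -0.12976378  0.26681762] [2.7585898  1.49982036 0.00280012]
cam pos [ 0.51001943 -0.0589954   0.43371958] axis [-0.15811035 -0.24877277 -0.95556958]
wrist call clamp_base []
wrist call hex_axis [([0.468, -0.257, 0.003], 0.63)]
wrist call handle_grip [([0.511, -0.044, 0.061], 0.71)]
wrist call lever_tab [([0.527, 0.009, 0.084], 0.89)]
wrist call nest []
wrist call cassette [([0.347, 0.109, 0.004], 0.83)]
0.65 926
tray rect ((0.5021913647651672, -0.37528377771377563), (0.07948385179042816, 0.10827074944972992), 83.84864807128906)
```

View pics/w1.png

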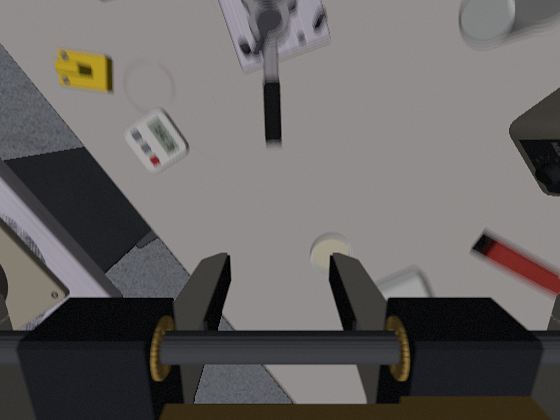

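The wrist picture shows the handle running from (268,20) to (272,145), still blurred by motion. I'll move forward and look again with the arm still.

Request:
apply_moves:
  commands: [2.2, 3.8, 0, 0, 0, 0, 4, 2.2, 3.8, 0, 0, 0, 0, 4, 0, 0, 0, 0, 0, 0, 4, 0, 0, 0, 0, 0, 0, 4]

```text
t: 3.15
tool_pos: [0.5066, -0.061, 0.2656]
orientation: [2.771, 1.477, -0.0]
force: [-0.4, 0.3, 0.8]
opening: 0.0397
```

Run:
```python
from h import *
s=read_state();print(s['t'],s['tool_pos'],s['orientation'])
a,_=read_camera("wrist");cv2.imwrite("pics/w2.png",a)
spots("wrist",["clamp_base","hex_axis","handle_grip","lever_tab","nest","cassette"])
```

```text
3.15 [ 0.50661898 -0.06101716  0.26561021] [ 2.77143677e+00  1.47714452e+00 -4.85935121e-04]
wrist call clamp_base [([0.581, 0.093, -0.001], 0.98)]
wrist call hex_axis [([0.564, 0.045, 0.04], 0.7)]
wrist call handle_grip [([0.507, -0.051, 0.059], 0.69)]
wrist call lever_tab [([0.525, -0.003, 0.084], 0.75), ([0.464, -0.263, 0.005], 0.56)]
wrist call nest []
wrist call cassette [([0.436, 0.172, 0.002], 0.71), ([0.341, 0.105, -0.001], 0.65)]
```

View pics/w2.png

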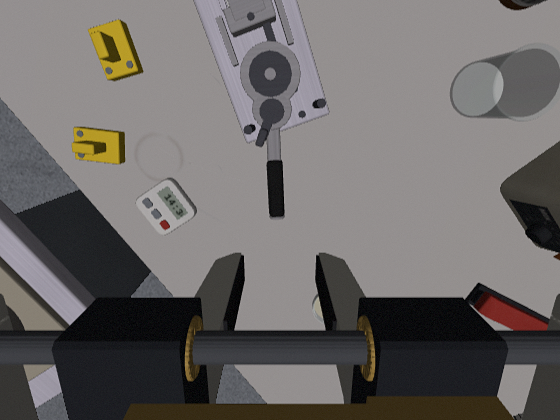

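The still picture shows the head at (270,73), the lobe at (271,110), the tab leaning to the tightening side at (263,133), and the grip at (275,190). I'll straddle the tab with the fingers from above.

Request:
apply_moves:
  commands: [1.6, 5.7, -1, 0, 0, 0.02, 3.4, 0, 0, -6, 0, 0, 0, 3.4, 0, 0, -5, 0, 0, 0, 3.4, 0, 0, -2.5, 0, 0, 0, 3.4, 0, 0, 0, 0, 0, 0, 3.4]

```text
t: 4.12
tool_pos: [0.5235, -0.0028, 0.1188]
orientation: [2.755, 1.502, 0.006]
force: [0.0, -0.2, 1.1]
opening: 0.0342
```

Run:
```python
from h import *
s=read_state();print(s['t'],s['tool_pos'],s['orientation'],s['force'])
a,_=read_camera("wrist");cv2.imwrite("pics/w3.png",a)
spots("wrist",["hex_axis","handle_grip","lever_tab","nest","cassette"])
```

```text
4.125 [ 0.52347126 -0.00282995  0.11881548] [2.75489577 1.50200469 0.00626882] [ 0.02335969 -0.18663868  1.14970256]
wrist call hex_axis [([0.565, 0.05, 0.042], 0.87)]
wrist call handle_grip [([0.509, -0.052, 0.062], 0.68)]
wrist call lever_tab [([0.527, -0.003, 0.084], 0.74)]
wrist call nest []
wrist call cassette [([0.435, 0.17, 0.004], 0.97), ([0.342, 0.106, 0.001], 0.75)]
```

View pics/w3.png

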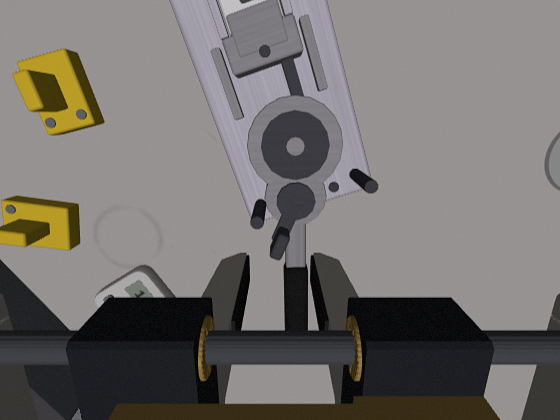

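The tab at (280,245) lies midway between the fingertips at (245,258) and (315,258). I'll descend and push it anticlockwise.

Request:
apply_moves:
  commands: [0, 0, -3.0, 0, 0, 0, 3.4, 0, 0, -0.8, 0, 0, 0, 3.4, 0.6, -0.4, 0, 0, 0, 0, 3.4, 0.6, -0.4, 0, 0, 0, 0, 3.4, 0.6, -0.4, 0, 0, 0, 0, 3.4, 0.6, -0.4, 0, 0, 0, 0, 3.4, 0, 0, 0, 0, 0, 0, 3.4]

```text
t: 5.3
tool_pos: [0.5559, -0.0207, 0.0904]
orientation: [2.748, 1.497, 0.026]
force: [-1.0, -0.0, -0.5]
opening: 0.034
```

```bash
cat > st.py <<'E'
from h import *
s=read_state();print(s['t'],s['tool_pos'],s['orientation'],s['force'])
read_camera("wrist")
spots("wrist",["hex_axis","handle_grip","lever_tab"])
E
python3 st.py
```

```text
5.3 [ 0.55585741 -0.02068602  0.09041209] [2.74813364 1.49747875 0.02604382] [-1.02050002 -0.03922126 -0.45735319]
wrist call hex_axis []
wrist call handle_grip [([0.514, -0.056, 0.06], 0.58)]
wrist call lever_tab [([0.551, -0.012, 0.085], 0.79)]
```

Run:
```python
from h import *
a,_=read_camera("wrist");cv2.imwrite("pics/w4.png",a)
```

```text
(no output)
```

View pics/w4.png

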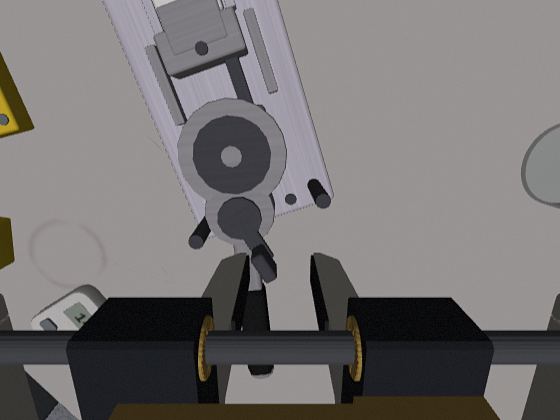

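The lever now leans to the anticlockwise side: pivot (239,215), tab (263,262). I'll lower a little and push once more to be sure it's at its stop.

Request:
apply_moves:
  commands: [0, 0, -0.7, 0, 0, 0, 3.4, 0, 0, -0.3, 0, 0, 0, 3.4, 0.4, -0.2, 0, 0, 0, 0, 3.4, 0.4, -0.2, 0, 0, 0, 0, 3.4, 0, 0, 0, 0, 0, 0, 3.4]

```text
t: 6.18
tool_pos: [0.5634, -0.0232, 0.0797]
orientation: [2.749, 1.5, 0.027]
force: [-0.7, 2.1, 1.5]
opening: 0.034
```

```bash
cat > lev.py <<'E'
from h import *
s=read_state();print(s['t'],s['tool_pos'],s['orientation'],s['force'])
a,_=read_camera("wrist");cv2.imwrite("pics/l%d.png"%int(s['t']*10),a)
M=camera_model("wrist")
for n in("handle_grip","lever_tab"):
    for r in spot_point(n,"wrist")[:1]: print(n,world(r["point"],"wrist",M).round(4),r["conf"])
E
python3 lev.py
```

```text
6.175 [ 0.56343576 -0.02322297  0.07970424] [2.74887769 1.49974911 0.02660002] [-0.68672251  2.05546654  1.5285621 ]
handle_grip [ 0.529  -0.0602  0.0586] 0.85
lever_tab [ 0.5616 -0.015   0.0849] 0.7
```

Request:
apply_moves:
  commands: [0, 0, 4, 0, 0, 0, 3.6, 0, 0, 1, 0, 0, 0, 4, -2, -2.3, 0, 0, 0, 0.11, 4, -2, -2.3, 0, 0, 0, 0.11, 4, 0, 0, 0, 0, 0, 0, 4]

```text
t: 6.95
tool_pos: [0.5227, -0.0717, 0.1302]
orientation: [2.56, 1.8, 0.028]
force: [0.5, -0.2, 0.6]
opening: 0.0403
```

```bash
python3 lev.py; ls pics
```

```text
6.95 [ 0.52270578 -0.07167034  0.13019124] [2.56040209 1.79981336 0.02829351] [ 0.4524135  -0.16520995  0.56296991]
handle_grip [ 0.5272 -0.0594  0.0629] 0.85
lever_tab [ 0.56   -0.017   0.0858] 0.72
l61.png
l69.png
side.png
top.png
w1.png
w2.png
w3.png
w4.png
```

View pics/l69.png

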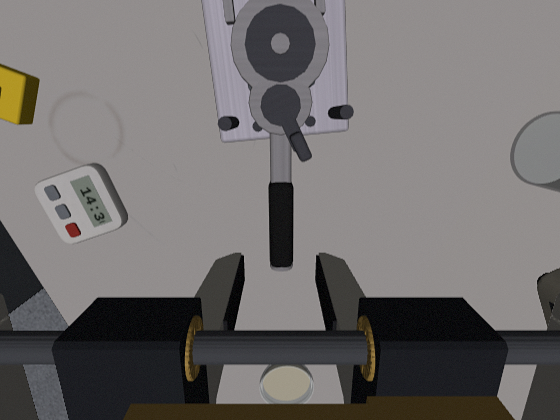

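The handle is centred between the fingers and runs vertically at column 280. The lever leans clearly right (tab (297,140)), the loosening side. I'll descend over the grip and narrow the fingers.

Request:
apply_moves:
  commands: [0.1, 0.3, -4, 0, 0, 0, 4, 0, 0, -3.5, 0, 0, 0, 4, 0, 0, -0.7, 0, 0, 0, 2.4, 0, 0, 0, 0, 0, 0, 2.4, 0, 0, 0, 0, 0, 0, 2.4]
  squeeze: 5

```text
t: 7.72
tool_pos: [0.5287, -0.0649, 0.049]
orientation: [2.559, 1.796, 0.035]
force: [0.4, -0.2, 0.3]
opening: 0.0243
```

Request:
apply_moves:
  commands: [1.15, -0.32, 0, 0, 0, 0.103, 2.4, 1.18, -0.2, 0, 0, 0, 0.103, 2.4, 1.19, -0.07, 0, 0, 0, 0.103, 2.4, 1.19, 0.05, 0, 0, 0, 0.103, 2.4, 1.18, 0.17, 0, 0, 0, 0.103, 2.4, 1.16, 0.29, 0, 0, 0, 0.103, 2.4, 0, 0, 0, 0, 0, 0, 2.4]

```text
t: 8.6
tool_pos: [0.5993, -0.0658, 0.0538]
orientation: [1.876, 2.514, 0.035]
force: [-0.6, 0.6, 0.3]
opening: 0.0239
```

```bash
cat > rel.py <<'E'
from h import *
s=read_state();p=s['tool_pos'];C=np.array([.565,.045]);d=p[:2]-C
o=s['orientation'];print(s['t'],p.round(4),o.round(3),s['force'].round(1),"r",np.hypot(*d).round(4),"ang",np.degrees(np.arctan2(d[1],d[0])).round(1),"toolx",np.degrees(2*np.arctan2(o[1],o[0])).round(1))
E
python3 rel.py
```

```text
8.6 [ 0.5993 -0.0658  0.0538] [1.876 2.514 0.035] [-0.6  0.6  0.3] r 0.116 ang -72.8 toolx 106.5
```

Request:
apply_moves:
  commands: [-1.54, -0.36, -0.1, 0, 0, -0.136, 2.4, -1.57, -0.16, -0.1, 0, 0, -0.136, 2.4, -1.55, 0.07, -0.1, 0, 0, -0.136, 2.4, -1.56, 0.27, -0.1, 0, 0, -0.136, 2.4, -1.5, 0.48, -0.1, 0, 0, -0.136, 2.4, -1.42, 0.68, -0.1, 0, 0, -0.136, 2.4, -1.32, 0.87, -0.1, 0, 0, -0.136, 2.4, -1.17, 1.03, -0.1, 0, 0, -0.136, 2.4]

```text
t: 9.6
tool_pos: [0.4885, -0.0395, 0.057]
orientation: [2.91, 1.081, 0.045]
force: [2.0, -1.8, -0.3]
opening: 0.0243
```

```bash
python3 rel.py
```

```text
9.6 [ 0.4885 -0.0395  0.057 ] [2.91  1.081 0.045] [ 2.  -1.8 -0.3] r 0.114 ang -132.2 toolx 40.8
```

Request:
apply_moves:
  commands: [-0.3, 0.3, -0.8, 0, 0, -0.05, 2.4, 0, 0, 0, 0, 0, 0, 2.4]

```text
t: 9.85
tool_pos: [0.4867, -0.0365, 0.0517]
orientation: [2.936, 0.996, 0.052]
force: [0.0, -1.2, 0.7]
opening: 0.024
```

```bash
python3 rel.py
```

```text
9.85 [ 0.4867 -0.0365  0.0517] [2.936 0.996 0.052] [ 0.  -1.2  0.7] r 0.113 ang -133.9 toolx 37.5
```

Request:
apply_moves:
  commands: [1.18, -1.0, -0.1, 0, 0, 0.15, 2.4, 1.31, -0.83, -0.1, 0, 0, 0.15, 2.4, 1.39, -0.63, -0.1, 0, 0, 0.15, 2.4, 1.48, -0.45, -0.1, 0, 0, 0.15, 2.4, 1.52, -0.24, -0.1, 0, 0, 0.15, 2.4, 1.53, -0.04, -0.1, 0, 0, 0.15, 2.4, 1.54, 0.17, -0.1, 0, 0, 0.15, 2.4, 1.48, 0.38, -0.1, 0, 0, 0.15, 2.4]

```text
t: 10.85
tool_pos: [0.6021, -0.0639, 0.0489]
orientation: [1.834, 2.54, 0.079]
force: [-3.4, 0.8, 1.6]
opening: 0.0241
```

```bash
python3 rel.py
```

```text
10.85 [ 0.6021 -0.0639  0.0489] [1.834 2.54  0.079] [-3.4  0.8  1.6] r 0.115 ang -71.2 toolx 108.3
```

Request:
apply_moves:
  commands: [-1.54, -0.36, 0, 0, 0, -0.14, 2.4, -1.57, -0.16, 0, 0, 0, -0.14, 2.4, -1.55, 0.07, 0, 0, 0, -0.14, 2.4, -1.56, 0.27, -0.2, 0, 0, -0.14, 2.4, -1.5, 0.48, -0.2, 0, 0, -0.14, 2.4, -1.42, 0.68, -0.2, 0, 0, -0.14, 2.4, -1.32, 0.87, -0.2, 0, 0, -0.14, 2.4, -0.9, 0.8, -0.1, 0, 0, -0.1, 2.4]

```text
t: 11.85
tool_pos: [0.4951, -0.0416, 0.0492]
orientation: [2.861, 1.171, 0.075]
force: [0.6, -0.9, -1.4]
opening: 0.0242
```

```bash
python3 rel.py
```

```text
11.85 [ 0.4951 -0.0416  0.0492] [2.861 1.171 0.075] [ 0.6 -0.9 -1.4] r 0.1113 ang -128.9 toolx 44.5
```

Request:
apply_moves:
  commands: [1.2, -0.95, 0, 0, 0, 0.135, 2.4, 1.33, -0.75, 0, 0, 0, 0.135, 2.4, 1.4, -0.5, 0, 0, 0, 0.135, 2.4, 1.46, -0.32, 0, 0, 0, 0.135, 2.4, 1.47, -0.12, 0, 0, 0, 0.135, 2.4, 0, 0, 0, 0, 0, 0, 3.4]

```text
t: 12.6
tool_pos: [0.5621, -0.0675, 0.0506]
orientation: [2.313, 2.088, 0.093]
force: [-0.1, -0.1, 0.5]
opening: 0.0298
```

```bash
python3 rel.py
python3 - <<'E'
from h import *
M=camera_model("side")
a,_=read_camera("side");cv2.imwrite("pics/s2.png",cv2.resize(a[190:280,190:320],None,fx=5,fy=5,interpolation=cv2.INTER_CUBIC))
E
```

```text
12.6 [ 0.5621 -0.0675  0.0506] [2.313 2.088 0.093] [-0.1 -0.1  0.5] r 0.1125 ang -91.5 toolx 84.1
```

View pics/s2.png

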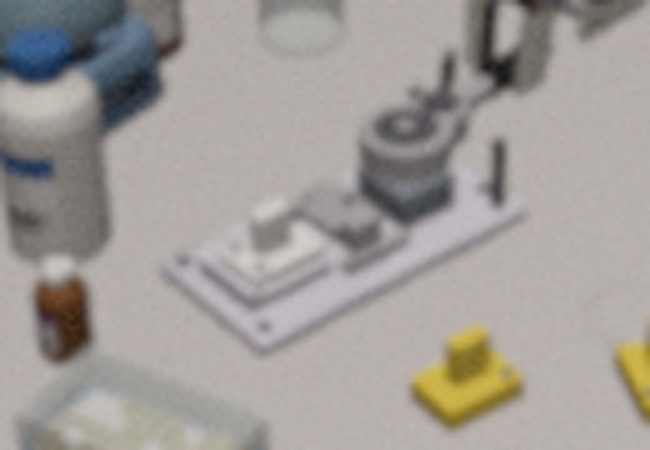

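The side crop shows the jaw block drawn back towards the hex, with the cassette still in the nest at crop (265,250). I'll lift off and check from above the nest.

Request:
apply_moves:
  commands: [0, 0, 5, 0, 0, 0, 3.4, 0, 0, 6, -0.02, 0.025, 0, 3.4, 0, 3, 5, -0.02, 0.02, -0.05, 3.4, 0.4, 5, 2, 0, 0, -0.05, 3.4, 0.4, 4, 0, 0, 0, -0.05, 3.4, 0, 0, 0, 0, 0, 0, 3.4, 0, 0, 0, 0, 0, 0, 3.4]

```text
t: 13.52
tool_pos: [0.5661, 0.0553, 0.2399]
orientation: [2.49, 1.869, 0.003]
force: [-0.4, -0.4, 0.2]
opening: 0.0336
```

```bash
python3 rel.py
python3 - <<'E'
from h import *
a,_=read_camera("wrist");cv2.imwrite("pics/w5.png",a)
spots("wrist",["cassette","nest","hex_axis","lever_tab","clamp_base"])
spots("wrist",["cassette"],[find_in])
E
```

```text
13.525 [0.5661 0.0553 0.2399] [2.49  1.869 0.003] [-0.4 -0.4  0.2] r 0.0103 ang 83.7 toolx 73.8
wrist call cassette [([0.592, 0.147, 0.014], 0.82), ([0.344, 0.104, -0.003], 0.74)]
wrist call nest [([0.558, -0.065, 0.059], 0.65)]
wrist call hex_axis [([0.564, 0.046, 0.04], 0.74)]
wrist call lever_tab [([0.576, -0.014, 0.085], 0.88), ([0.562, 0.047, 0.037], 0.66)]
wrist call clamp_base [([0.581, 0.092, 0.0], 0.61)]
wrist call cassette [([0.595, 0.149, 0.029], 0.85), ([0.385, 0.298, 0.014], 0.69)]
```

View pics/w5.png

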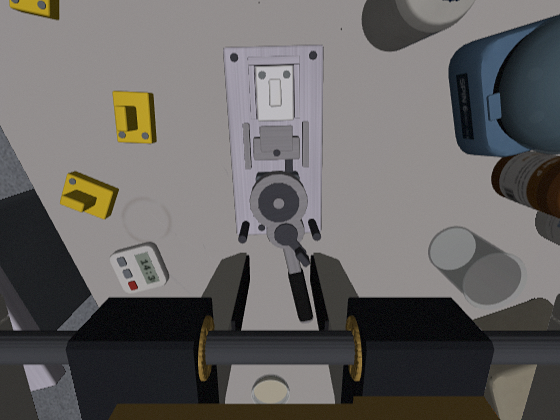

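The cassette shows whole at (275,92), rows 66 to 120, with the jaw's edge at about row 125. I'll check that gap with depth and locate the rib.

Run:
```python
from h import *
a,d=read_camera("wrist");M=camera_model("wrist");K=np.array(M["intrinsics"]);R=np.array(M["R"]);t=np.array(M["t"])
vv,uu=np.mgrid[40:180,220:330];z=d[40:180,220:330]
P=(np.stack([(uu-K[0,2])/K[0,0]*z,(vv-K[1,2])/K[1,1]*z,z],-1)-t)@R
col=P[:,268-220:275-220]; ac=a[40:180,268:275].mean((1,2))
for i in range(70,110,2): print(40+i,P[i,64-10:64-6].mean(0).round(4),ac[i].round())
m=(P[...,2]>.052)&(P[...,2]<.068)&(vv<122);q=P[m];print("rib",m.sum(),q.mean(0),cv2.minAreaRect(q[:,:2].astype(np.float32)))
m=(P[...,2]>.026)&(P[...,2]<.034)&(a[40:180,220:330].min(-1)>150)&(vv<130);q=P[m];print("block",m.sum(),q.mean(0),cv2.minAreaRect(q[:,:2].astype(np.float32)))
```

```text
110 [0.5906 0.1355 0.0308] 187.0
112 [0.5901 0.1335 0.0311] 188.0
114 [0.5895 0.1315 0.0307] 188.0
116 [0.5889 0.1295 0.0311] 188.0
118 [0.5883 0.1275 0.0307] 187.0
120 [0.5877 0.1254 0.0304] 141.0
122 [0.5871 0.1227 0.0127] 161.0
124 [0.5864 0.1205 0.0131] 162.0
126 [0.5859 0.1197 0.0385] 101.0
128 [0.5853 0.1177 0.0387] 121.0
130 [0.5847 0.1157 0.0383] 118.0
132 [0.5841 0.1136 0.0383] 122.0
134 [0.5835 0.1116 0.0382] 123.0
136 [0.5829 0.1096 0.0386] 120.0
138 [0.5823 0.1075 0.0386] 121.0
140 [0.5817 0.1055 0.0391] 119.0
142 [0.5811 0.1034 0.0384] 121.0
144 [0.5805 0.1013 0.0387] 122.0
146 [0.5799 0.0992 0.0381] 120.0
148 [0.5792 0.0971 0.0383] 122.0
rib 331 [0.59427575 0.15189223 0.06072991] ((0.5945382714271545, 0.1516423374414444), (0.02512146718800068, 0.012010564096271992), 73.89498138427734)
block 1672 [0.59562739 0.15604628 0.03046785] ((0.5951942205429077, 0.15718601644039154), (0.06349160522222519, 0.052937451750040054), 75.25798034667969)
```

The gap between the cassette and the jaw's lip is about 5 mm, so jaw travel is about 16 mm. The rib is at (0.5945, 0.1518) with its top at 0.061, and the tool yaw matches. Next I'll move over it and descend.

Request:
apply_moves:
  commands: [1.42, 4.8, 0, 0, 0, 0, 3.4, 1.42, 4.8, -3, 0, 0, 0, 3.4, 0, 0, -5, 0, 0, 0, 3.4, 0, 0, -3, 0, 0, 0, 3.4, 0, 0, 0, 0, 0, 0, 3.4]

```text
t: 14.55
tool_pos: [0.596, 0.1522, 0.1271]
orientation: [2.494, 1.864, 0.005]
force: [-0.5, -0.5, -1.2]
opening: 0.0339
```

Request:
apply_moves:
  commands: [-0.15, 0, -5, 0, 0, 0, 3.4, 0, 0, -3.3, 0, 0, 0, 3.4, 0, 0, -0.5, 0, 0, 0, 3.4, 0, 0, 0, 0, 0, 0, 3.4]

```text
t: 15.05
tool_pos: [0.5996, 0.1518, 0.0454]
orientation: [2.492, 1.859, 0.018]
force: [-0.0, 0.6, 0.2]
opening: 0.0338
```

Request:
apply_moves:
  commands: [-0.5, 0, -0.6, 0, 0, 0, 3.4, 0, 0, -0.5, 0, 0, 0, 3.4, 0, 0, 0, 0, 0, 0, 3.4]

```text
t: 15.42
tool_pos: [0.5974, 0.1521, 0.0386]
orientation: [2.49, 1.857, 0.028]
force: [-0.4, 0.4, 1.3]
opening: 0.034
```

Request:
apply_moves:
  commands: [-0.3, 0, -0.4, -0.011, 0.014, 0, 3.4, 0, 0, 0, 0, 0, 0, 3.4]

```text
t: 15.68
tool_pos: [0.5944, 0.1522, 0.0349]
orientation: [2.489, 1.857, -0.001]
force: [0.1, -0.1, -0.4]
opening: 0.0338
```

Request:
apply_moves:
  commands: [0, 0, 0, 0, 0, 0, 0.8, 0, 0, 0, 0, 0, 0, 0.8, 0, 0, 0, 0, 0, 0, 0.8, 0, 0, 0, 0, 0, 0, 0.8]
  squeeze: 15

```text
t: 16.18
tool_pos: [0.5943, 0.1524, 0.0352]
orientation: [2.489, 1.857, -0.002]
force: [-0.6, -0.4, 1.4]
opening: 0.0117
```

Gripped, with an opening of 11.7 mm on the 12 mm rib. I'll lift straight up.

Request:
apply_moves:
  commands: [0, 0, 1, 0, 0, 0, 0.8, 0, 0, 1.5, 0, 0, 0, 0.8, 0, 0, 3, 0, 0, 0, 0.8, 0, 0, 4, 0, 0, 0, 0.8, 0, 0, 5, 0, 0, 0, 0.8, 0, 0, 3, 0, 0, 0, 0.8]

```text
t: 16.92
tool_pos: [0.5919, 0.1516, 0.2167]
orientation: [2.49, 1.858, -0.006]
force: [-0.2, 0.9, -0.8]
opening: 0.0121
```

Request:
apply_moves:
  commands: [-1.5, -5.6, 0.3, 0, 0, -0.17, 0.8, -1.5, -5.6, 0.3, 0, 0, -0.17, 0.8, -1.8, -5.6, 0.3, 0, 0, -0.17, 0.8, -1.8, -5.6, 0, 0, 0, -0.17, 0.8, -1.8, -5.6, 0, 0, 0, -0.17, 0.8, -1.8, -5.6, 0, 0, 0, -0.17, 0.8, -1.8, -5.6, 0, 0, 0, -0.17, 0.8, -1.8, -5.6, 0, 0, 0, -0.17, 0.8]

```text
t: 17.92
tool_pos: [0.4528, -0.3054, 0.243]
orientation: [3.094, -0.176, -0.015]
force: [1.1, -0.3, -0.6]
opening: 0.0117
```

Request:
apply_moves:
  commands: [-1, -3, 0, 0, 0, 0, 0.8, 0, 0, 0, 0, 0, 0, 0.8, 0, 0, 0, 0, 0, 0, 0.8, 0, 0, 0, 0, 0, 0, 0.8]

```text
t: 18.42
tool_pos: [0.4411, -0.3391, 0.2466]
orientation: [3.09, -0.188, -0.01]
force: [0.6, 0.5, -0.8]
opening: 0.0117
```

```bash
python3 rel.py
python3 - <<'E'
from h import *
a,d=read_camera("wrist");cv2.imwrite("pics/w6.png",a);M=camera_model("wrist")
spots("wrist",["tray"])
r=cut_out("tray","wrist")
if r:
    m=r[0]["mask"];K=np.array(M["intrinsics"]);R=np.array(M["R"]);C=-R.T@np.array(M["t"])
    v,u=np.nonzero(m);rays=(np.c_[u,v,np.ones(len(u))]@np.linalg.inv(K).T)@R
    P=C+rays*((0.035-C[2])/rays[:,2])[:,None];print(r[0]["conf"],m.sum(),cv2.minAreaRect(P[:,:2].astype(np.float32)))
E
```

```text
18.425 [ 0.4411 -0.3391  0.2466] [ 3.09  -0.188 -0.01 ] [ 0.6  0.5 -0.8] r 0.4036 ang -107.9 toolx -7.0
wrist call tray [([0.504, -0.376, 0.004], 0.95)]
0.94 6554 ((0.504471480846405, -0.3768805265426636), (0.07651868462562561, 0.10713426023721695), 84.33842468261719)
```

View pics/w6.png

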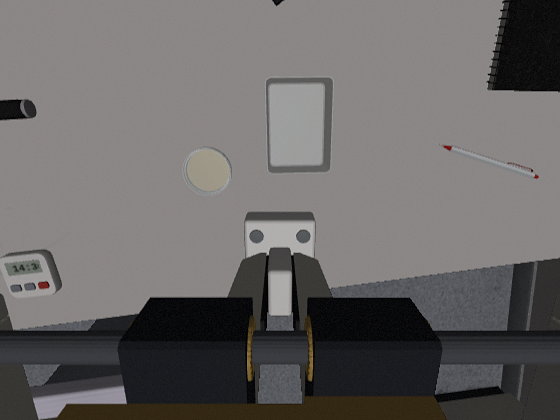

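The cassette is held squarely. The tray at (299,125) is unobstructed and aligned with the tool, with its centre at (0.504, -0.3767). I'll go over it and descend in steps.

Request:
apply_moves:
  commands: [3.2, -1.9, 0, 0, 0, 0.01, 0.8, 3.1, -1.9, -2, 0, 0, 0.01, 0.8, 0, 0, -5, 0, 0, 0, 0.8, 0, 0, -5, 0, 0, 0, 0.8, 0, 0, 0, 0, 0, 0, 0.8, 0, 0, 0, 0, 0, 0, 0.8]

```text
t: 19.32
tool_pos: [0.5089, -0.3747, 0.1264]
orientation: [3.091, -0.146, -0.005]
force: [0.1, -0.2, -0.7]
opening: 0.0122
```

Request:
apply_moves:
  commands: [-0.4, -0.2, -3, 0, 0, 0, 0.8, -0.1, 0, -3, 0, 0, -0.01, 0.8, 0, 0, -1, 0, 0, 0, 0.8, 0, 0, 0, 0, 0, 0, 0.8, 0, 0, 0, 0, 0, 0, 0.8]

```text
t: 19.95
tool_pos: [0.511, -0.3818, 0.0703]
orientation: [3.078, -0.159, 0.019]
force: [0.3, 0.4, -1.2]
opening: 0.0119
```

Request:
apply_moves:
  commands: [-0.7, 0.5, -1, 0, 0.012, 0, 0.8, 0, 0, -1, 0, 0, 0, 0.8, 0, 0, -1, 0, 0, 0, 0.8, 0, 0, 0, 0, 0, 0, 0.8, 0, 0, 0, 0, 0, 0, 0.8]

```text
t: 20.58
tool_pos: [0.5041, -0.3769, 0.0399]
orientation: [3.076, -0.158, 0.002]
force: [0.7, -0.7, -0.3]
opening: 0.0117
```

Request:
apply_moves:
  commands: [0, 0, -0.7, 0, 0, 0, 0.8, 0, 0, -0.5, 0, 0, 0, 0.8, 0, 0, -0.3, 0, 0, 0, 0.8, 0, 0, 0, 0, 0, 0, 0.8]

```text
t: 21.08
tool_pos: [0.5055, -0.3778, 0.0256]
orientation: [3.074, -0.158, 0.006]
force: [-0.6, 0.2, -0.1]
opening: 0.0119
```

Request:
apply_moves:
  commands: [0, 0, -0.1, 0, 0, 0, 0.8, 0, 0, 0, 0, 0, 0, 2.2, 0, 0, 0, 0, 0, 0, 2.2, 0, 0, 0.5, 0, 0, 0, 2.2, 0, 0, 3, 0, 0, 0, 2.2, 0, 0, 6, 0, 0, 0, 2.2, -5, 0, 3, 0, 0, 0, 2.2, -4, 2, 3, 0, 0, 0, 2.2]

```text
t: 22.08
tool_pos: [0.4131, -0.3565, 0.1814]
orientation: [3.077, -0.156, -0.001]
force: [0.6, -0.0, 1.1]
opening: 0.0219
```

Request:
apply_moves:
  commands: [0, 0, 3, 0, 0, 0, 2.2, 0, 0, 0, 0, 0, 0, 2.2, 0, 0, 0, 0, 0, 0, 2.2]

```text
t: 22.45
tool_pos: [0.4114, -0.3563, 0.2152]
orientation: [3.074, -0.158, 0.005]
force: [-0.4, 1.1, -0.8]
opening: 0.022
```

```bash
python3 rel.py
python3 - <<'E'
from h import *
a,d=read_camera("wrist");M=camera_model("wrist");cv2.imwrite("pics/w7.png",a)
spots("wrist",["cassette","tray","petri"])
K=np.array(M["intrinsics"]);R=np.array(M["R"]);t=np.array(M["t"])
vv,uu=np.mgrid[0:420,0:560]
P=(np.stack([(uu-K[0,2])/K[0,0]*d,(vv-K[1,2])/K[1,1]*d,d],-1)-t)@R
near=(np.hypot(P[...,0]-.504,P[...,1]+.377)<.05)
m=near&(P[...,2]>.042)&(P[...,2]<.06);print("rib",P[m].mean(0),P[m][:,2].std(),cv2.minAreaRect(P[m][:,:2].astype(np.float32)))
a,_=read_camera("top");spots("top",["lever_tab","hex_axis","handle_grip","beaker","bottle_small","petri","bottle_white"])
E
```

```text
22.45 [ 0.4114 -0.3563  0.2152] [ 3.074 -0.158  0.005] [-0.4  1.1 -0.8] r 0.4297 ang -110.9 toolx -5.9
wrist call cassette [([0.504, -0.381, 0.003], 0.63)]
wrist call tray []
wrist call petri [([0.462, -0.26, 0.005], 0.69)]
rib [ 0.50455666 -0.37766947  0.05051841] 0.0010720901708016406 ((0.5047110915184021, -0.3778640627861023), (0.011857234872877598, 0.025779107585549355), 84.17119598388672)
top call lever_tab [([0.573, -0.017, 0.079], 0.5)]
top call hex_axis [([0.568, 0.045, 0.042], 0.82), ([0.503, -0.379, -0.004], 0.39)]
top call handle_grip [([0.556, -0.066, 0.054], 0.67)]
top call beaker [([0.77, -0.106, -0.003], 0.76), ([0.556, -0.069, 0.055], 0.65)]
top call bottle_small [([0.66, 0.271, -0.008], 0.42)]
top call petri [([0.463, -0.265, -0.004], 0.7)]
top call bottle_white [([0.743, 0.191, -0.004], 0.84)]
```

View pics/w7.png

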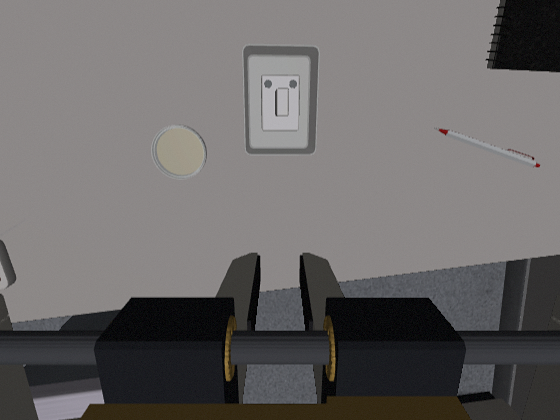

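The cassette sits flat and centred in the tray at (281,102). The rib top is at 0.0505, which fits 2 mm of floor plus 48 mm. The bystanders haven't moved and the gripper is clear, so I'll hand in.

```bash
python3 -c "
from plant import *
print(close_job())"
```

```text
the job is handed in; nothing more can be done
None
```

The cassette is out of the nest and sitting flat in the clear tray. I handed the job in after about 22.5 s; no verdict is reported on hand-in.

- **Lever:** I pushed it over with the fingers on either side of the tab. It leaned clearly to the loosening side in the later wrist pictures. After the job the top camera put the tab where that side would have it, with 0.5 confidence. The first push caught only the top 3 mm or so of the tab, so I lowered the fingers and pushed again. That second push also turned the handle slightly.
- **Jaw:** I swung the handle through two full loosening strokes and one partial one. Depth showed about 5 mm between the jaw's lip and the cassette, so the jaw had moved back about 16 mm. The cassette was still in its nest then.
- **Cassette:** I gripped the rib, lifted it straight up and set it down. The last measurement put it within about 1–2 mm of the tray's centre. The rib top was at 50.5 mm, where 50 mm means flat on the tray floor.
- **Bystanders:** the beaker, both bottles and the petri dish were all within about 4 mm of where they started, which is as fine as the measurement gets. The gripper was open and clear of everything.
- **Disagreements:** some low-confidence network reports named the wrong thing, for example yellow look-alikes as the cassette. In the final wrist picture the network didn't find the tray at all, though it was plain to see.

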